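# Pack out the gap under a hold-down clamp and hold it shut

### The job

Pack out the gap under the bench hold-down clamp: take steel packing plates one at a time from the pocket tray and stack them flat and square, lined up on the raised bed under the clamp bar, until the bar, swung over and pushed down by its black knob, stops firmly on the stack while lying about level (within about 4 degrees; with too few plates it sinks below level, with too many it stays high). The bar springs open when let go, so finish while still holding the knob and pressing it down firmly, with about 15 N. Leave the unused plates in their pockets and do not disturb anything else.

Things in the scene. Friction and masses are not known exactly. Their poses are not given: they have to be found in the camera images.
- stand: grey clamp stand fixed to the bench: base plate 190 x 100 mm, 12 mm thick, reaching from 55 mm before to 135 mm behind the origin along its x; origin at bench height under the centre of the bed. Its x points from the bed to the clamp's hinge pin, which lies along y at x = 110 mm, 95 mm above the bench, between two posts 110 mm high.
- bed: bed of the stand, a dark steel platform 48 x 40 mm on a screw column; origin at the centre of its upper face, 36 to 58 mm above the bench (differs each time, does not move). Axes as the stand's. A lip 3 mm high and 5 mm wide stands along its two edges across x, 38 mm apart inside; the sides towards +y and -y are open.
- clamp (a joint): angle of the clamp bar about its hinge, rad: 0 = bar level over the bed, about 1.5 to 1.75 at the start = standing up open (tip over the hinge), limits -0.12 and 1.8. A weak spring drives it open (about 3 N at the knob to bring it level), so it never stays down by itself.
- knob (a point): centre of the black knob at the bar's end: a cylinder 22 mm in diameter and 30 mm long, lying along the stand's y, 160 mm from the hinge axis. At angle a it is at x = 110 - 160 cos a, height 95 + 160 sin a mm in the stand's frame. Its flat ends (30 mm apart) can be pinched and turn between the fingers. The bar is 20 mm wide and 14 mm thick.
- nose (a point): lowest point of the round nose (radius 8 mm) under the bar, 110 mm from the hinge axis, which comes down over the middle of the bed and presses the stack. With the bar level it is 78 mm above the bench; 10 mm of stack more or less tilts the bar by 0.09 rad up or down.
- tray: black pocket tray fixed to the bench, 180 x 170 x 10 mm, origin at the centre of its underside; six pockets 38 x 44 mm, 4 mm deep (floor 6 mm above the bench), 54 mm apart along x (at x = -54, 0, 54) and 76 mm along y (at y = -38, 38). Four pockets hold a packing plate, one a washer, one a nut; which is which varies.
- plate_a: steel packing plate, a flat block 34 x 40 x 12 mm (its x, y, z; mass about 0.11 kg), origin at the centre of its underside, z up. All four are alike. Starts flat in a tray pocket, its top 8 mm above the tray's upper face, its x and y along the tray's (as z is up, yaw is the only turn)
- plate_b: steel packing plate, a flat block 34 x 40 x 12 mm (its x, y, z; mass about 0.11 kg), origin at the centre of its underside, z up. All four are alike. Starts flat in a tray pocket, its top 8 mm above the tray's upper face, its x and y along the tray's (as z is up, yaw is the only turn)
- plate_c: steel packing plate, a flat block 34 x 40 x 12 mm (its x, y, z; mass about 0.11 kg), origin at the centre of its underside, z up. All four are alike. Starts flat in a tray pocket, its top 8 mm above the tray's upper face, its x and y along the tray's (as z is up, yaw is the only turn)
- plate_d: steel packing plate, a flat block 34 x 40 x 12 mm (its x, y, z; mass about 0.11 kg), origin at the centre of its underside, z up. All four are alike. Starts flat in a tray pocket, its top 8 mm above the tray's upper face, its x and y along the tray's (as z is up, yaw is the only turn)
- washer: steel washer, 34 mm across, 6 mm thick, in a tray pocket, origin at the centre of its underside; leave alone.
- nut: round steel nut, 26 mm across, 14 mm high, in a tray pocket, origin at the centre of its underside; leave alone.
- spray: blue spray can, 56 mm across, 170 mm high, standing on the bench to the left, origin at the centre of its underside; leave alone.
- screwdriver: screwdriver with a red handle lying on the bench to the near left, origin at the middle of its underside; leave alone.
- spanner: steel spanner lying on the bench beyond the tray, origin at the middle of its underside; leave alone.
- tape: black roll of tape, 90 mm across, 25 mm high, lying to the right, origin at the centre of its underside; leave alone.
- jar: amber glass jar, 60 mm across, 80 mm high, standing to the right, origin at the centre of its underside; leave alone.

How it is judged:
On the way:
1. a first packing plate lies flat and square on the bed, let go, with the clamp bar still open (value of joint clamp above 0.8 rad and ((horizontal distance between plate_a and bed below 0.008 m and angle between plate_a's own z axis and vertical below 0.12 rad and angle between the x axis of plate_a and the x axis of bed, either way round below 0.17 rad and z of plate_a in the frame of bed below 0.004 m and contact force between the fingers and plate_a below 0.1 N) or (horizontal distance between plate_b and bed below 0.008 m and angle between plate_b's own z axis and vertical below 0.12 rad and angle between the x axis of plate_b and the x axis of bed, either way round below 0.17 rad and z of plate_b in the frame of bed below 0.004 m and contact force between the fingers and plate_b below 0.1 N) or (horizontal distance between plate_c and bed below 0.008 m and angle between plate_c's own z axis and vertical below 0.12 rad and angle between the x axis of plate_c and the x axis of bed, either way round below 0.17 rad and z of plate_c in the frame of bed below 0.004 m and contact force between the fingers and plate_c below 0.1 N) or (horizontal distance between plate_d and bed below 0.008 m and angle between plate_d's own z axis and vertical below 0.12 rad and angle between the x axis of plate_d and the x axis of bed, either way round below 0.17 rad and z of plate_d in the frame of bed below 0.004 m and contact force between the fingers and plate_d below 0.1 N))), for 0.2 s.
At the end, for the whole second after the job is handed in: Bar within 0.08 rad of level and still; its nose presses a plate with over 5 N; the fingers hold the bar (over 2 N) and touch no plate. Each plate is in the stack (within 8 mm of the bed's centre in plan, tilt under 0.12 rad, square within 0.17 rad) or has moved under 12 mm (value of joint clamp between -0.08 and 0.08 rad and velocity of joint clamp between -0.1 and 0.1 rad/s and (contact force between clamp and plate_a above 5 N or contact force between clamp and plate_b above 5 N or contact force between clamp and plate_c above 5 N or contact force between clamp and plate_d above 5 N) and contact force between the fingers and clamp above 2 N and contact force between the fingers and plate_a below 0.5 N and contact force between the fingers and plate_b below 0.5 N and contact force between the fingers and plate_c below 0.5 N and contact force between the fingers and plate_d below 0.5 N and (distance of plate_a from where it was at the start of the episode below 0.012 m or (horizontal distance between plate_a and bed below 0.008 m and angle between plate_a's own z axis and vertical below 0.12 rad and angle between the x axis of plate_a and the x axis of bed, either way round below 0.17 rad)) and (distance of plate_b from where it was at the start of the episode below 0.012 m or (horizontal distance between plate_b and bed below 0.008 m and angle between plate_b's own z axis and vertical below 0.12 rad and angle between the x axis of plate_b and the x axis of bed, either way round below 0.17 rad)) and (distance of plate_c from where it was at the start of the episode below 0.012 m or (horizontal distance between plate_c and bed below 0.008 m and angle between plate_c's own z axis and vertical below 0.12 rad and angle between the x axis of plate_c and the x axis of bed, either way round below 0.17 rad)) and (distance of plate_d from where it was at the start of the episode below 0.012 m or (horizontal distance between plate_d and bed below 0.008 m and angle between plate_d's own z axis and vertical below 0.12 rad and angle between the x axis of plate_d and the x axis of bed, either way round below 0.17 rad))); the arm keeps its last pose, push and grip.
It fails at once if another thing on the bench is disturbed (moved more than 30 mm, or washer or nut more than 15 mm) (distance of any of spray, screwdriver, spanner, tape, jar from where it was at the start of the episode above 0.03 m or distance of any of washer, nut from where it was at the start of the episode above 0.015 m).
It also fails if it takes over 72 s, if anything falls off the work surface, if the arm or the gripper's body presses on something with over 40 N, if the wrist force passes 120 N, or if a joint passes its speed limit or range.

### The arm

A 6-joint arm with a two-finger parallel gripper is mounted at the origin on the work surface. World frame = base frame: x ahead of the robot, y to its left, z up, the work surface at z = 0. Lengths are in m, angles in rad, forces in N, time in s.
With the tool pointing down it reaches from about 0.4 to 0.825 m from the base axis. Payload 7 kg.
Tool frame: the origin (TCP) lies midway between the tips of the shut fingers; the grasp point (between the pads) lies 19 mm behind it; z points along the fingers, y is the line along which they close (so a half turn about z gives the same grasp; the last joint's range is limited). The gripper opens to 88 mm and grips with 3 to 60 N. Pads are 19 mm wide; open, the fingers measure 130 mm over their backs; the gripper's body (78 mm by 193 mm) begins 47 mm behind the grasp point.
Start: joints at [1.49, 0.359, 0.012, 0, -1.224, -0.288], TCP at [0.243, 0.63, 0.227] pointing down, gripper open.
Joint ranges: [-3.07, 3.07], [-1.43, 2.12], [-1.02, 1.25], [-3.03, 1.67], [-3.05, -0], [-3.03, 3.03]. Speed limits (rad/s): [2.39, 2.39, 3.01, 3.14, 3.14, 3.14].

### API

Orientations are given as [roll, pitch, yaw] about the fixed x, y, z axes, in that order (R = Rz(yaw) Ry(pitch) Rx(roll)).
In Python, from station import get_state, grab_frame, calibration, job_done, boxes_of, regions_of, spot_point gives the robot as it stands. The module is installed in compiled form; this text tells all that it offers.
- The arm moves only by the tool arm_command, never from a script. Its argument "commands" is a list of rows, each an object of numbers: "tx", "ty", "tz": the shift along the tool's x, y, z each as a share of 25 cm, from -1 to 1; "twist": the turn about the tool's z as a share of 180 degrees, from -1 to 1. A call has exactly 8 rows; each row is the pose to reach, as a shift and turn from the pose commanded when the call began, along the tool's axes at that moment, turning the shorter way round; what a row does not reach only later rows make up. A row lasts 1/12 s, in which the tool goes at most 41.7 mm and 7.16 degrees, less where a joint would pass 70% of its speed; a pose out of reach is approached as far as the arm can. A call with a number of a shift or a turn outside -1 to 1 is refused whole. A call with a gripper value outside its range is refused whole. "claw" is the opening, from 0 (shut) to 1 (fully open), set as the call begins (left out, the last holds). The fingers move at their own pace and stop on an object; "grip_force" is the grip in N (left out, the last holds). Time passes only in rows, so rows that repeat a pose let the fingers close, or fill a call up. It gives the time, the measured TCP pose, the force, the opening and the grip force at its end, in the units of the state.
- get_state(): the state, without advancing time (a new reading comes with each control period).
- grab_frame(name): name is "scene" or "top" or "wrist"; returns the picture (384x512x3 uint8, red, green, blue); there is no depth.
- calibration(name): a dict with "camera_matrix" (3x3 intrinsics, pixels), "extrinsics" (4x4, takes a point from camera to world coordinates). Camera axes: x right, y down, z forward; pixel columns grow to the right and rows downward; lengths in m; the calibration is good to about 2 mm. A picture is of the moment at which its call begins: read the wrist's pose just before it. calibration takes no time and is no camera call; for the wrist camera it gives the pose at the moment of the call.
- job_done(): hands the job in; it is judged then, once.
Trained networks look in the newest picture that a camera, given by its name, has taken for a name from the list of things; names that differ only in an ending like _2 or _b are one class to them, and where a whole thing is asked for, a point or a joint stands for the part that bears it (a point fixed in the world has none). Each returns a list of dicts, best first, with "score" (0 to 1); they miss things now and then, are a little off and sometimes report something else, mostly with a low value. They report only what shows in the picture. A call takes as long as a camera call.
- boxes_of(query, camera): "rect" ([left, top, right, bottom] in pixels, round what is visible of it).
- regions_of(query, camera): "region" (384x512 bool, what is visible of it) and "rect" ([left, top, right, bottom] in pixels, round what is visible of it).
- spot_point(query, camera): "uv" ([column, row] in pixels: a listed point, or the origin of a listed thing).
The state is a dict: "t": time; "q": joint angles; "qd": joint speeds; "joint_efforts": joint torques, N m; "eef_pos": TCP position; "ee_rot": TCP orientation; "force": force on the tool from outside, world axes, zero at the start; "moment": the same for the moment, N m; "width": finger opening in m; "gripper_force": force on a finger pad.
Only numpy, scipy, OpenCV 4.12 (cv2) and the standard library are available. Lean on these libraries where they do the work, as an engineer would, in place of code of your own. Each camera call takes 0.05 s, during which the arm holds its last target. There are 200 camera calls.

## Working session

There is one attempt and no reset: what is moved stays moved. The work goes in short steps, Python scripts to look and compute and a tool call to move; the robot and the scene stay as the last step left them, time stands still between calls to the robot, and variables do not carry over. Pictures are saved under pics/ and viewed, at most 13 in all, crops included, and the job is handed in when it is done.

Besides the shell and the picture viewer there is one more tool, called after "Emit:" in YAML: its name, and indented under it one key for each argument. arm_command: Moves the arm, as the interface text tells. Shift numbers are shares of 25 cm and turn numbers shares of 180 degrees, none past 1 either way. Its arguments: {"type":"object","properties":{"commands":{"type":"array"},"claw":{"type":"number"},"grip_force":{"type":"number"}},"required":["commands"]}

```bash
mkdir -p pics
cat > h.py <<'E'
import numpy as np,cv2
from station import *
def snap(c,n=None):
    im=grab_frame(c)
    if n: cv2.imwrite(f'pics/{n}.png',im[:,:,::-1])
    return im
def to_plane(uv,c,z,cal=None):
    k=cal or calibration(c);K=np.array(k['camera_matrix']);T=np.array(k['extrinsics'])
    d=T[:3,:3]@np.linalg.solve(K,[uv[0],uv[1],1.]);o=T[:3,3]
    return o+d*(z-o[2])/d[2]
def proj(p,c,cal=None):
    k=cal or calibration(c);K=np.array(k['camera_matrix']);T=np.linalg.inv(np.array(k['extrinsics']))
    q=K@(T[:3,:3]@np.array(p)+T[:3,3]);return q[:2]/q[2]
E
python3 - <<'E'
from h import *
s=get_state();print(s['t'],s['eef_pos'],s['ee_rot'],s['width'])
for c in('top','scene'):
    snap(c,c)
    print(c,np.array(calibration(c)['extrinsics']).round(3).tolist(),np.array(calibration(c)['camera_matrix']).round(1).tolist())
for q in('tray','bed','stand','plate_a','washer','nut','knob'):
    for r in spot_point(q,'top')[:5 if q=='plate_a' else 1]:
        print(q,round(r['score'],2),np.round(r['uv'],1),to_plane(r['uv'],'top',{'bed':.047,'plate_a':.006,'knob':.25}.get(q,.005)).round(4))
E
```

```text
0.0 [0.24317292 0.62916081 0.22562434] [ 3.13994342e+00 -1.69299139e-04 -3.68915097e-01] 0.08767133701651479
top [[0.007, -0.992, 0.125, 0.372], [-1.0, -0.006, 0.007, -0.033], [-0.006, -0.125, -0.992, 1.309], [0.0, 0.0, 0.0, 1.0]] [[425.0, 0.0, 253.1], [0.0, 425.0, 193.5], [0.0, 0.0, 1.0]]
scene [[-0.117, 0.784, -0.61, 1.256], [0.993, 0.098, -0.064, 0.047], [0.01, -0.613, -0.79, 1.029], [0.0, 0.0, 0.0, 1.0]] [[346.6, 0.0, 261.8], [0.0, 346.6, 191.7], [0.0, 0.0, 1.0]]
tray 0.81 [304.5 200.9] [ 0.5145 -0.1831  0.005 ]
bed 0.53 [205.1 201.3] [0.5067 0.1186 0.047 ]
stand 0.75 [110.1 214.4] [0.4687 0.4156 0.005 ]
plate_a 0.68 [295.5 184.1] [ 0.5665 -0.1555  0.006 ]
plate_a 0.67 [295.2 203.2] [ 0.5071 -0.1543  0.006 ]
plate_a 0.6 [296.6 216.4] [ 0.4664 -0.1584  0.006 ]
plate_a 0.44 [321.6 200.8] [ 0.515  -0.2356  0.006 ]
washer 0.39 [320.4 217.8] [ 0.4627 -0.2314  0.005 ]
nut 0.58 [321.9 182.7] [ 0.5716 -0.2374  0.005 ]
knob 0.5 [196.4 141.5] [0.6384 0.1198 0.25  ]
```

View pics/top.png

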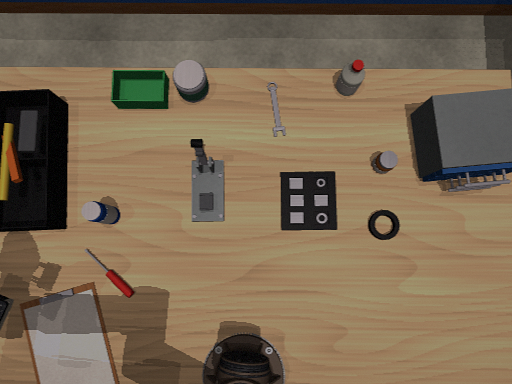

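View pics/scene.png

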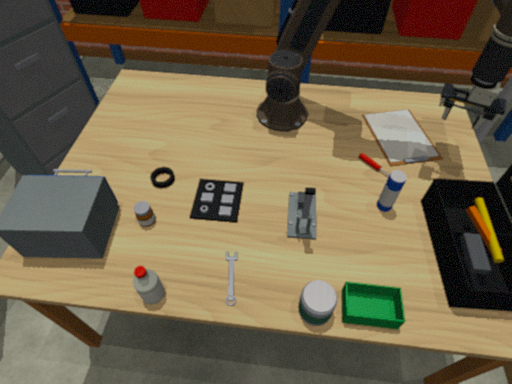

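The tray is upright at (308,200), with plates at (296,183), (296,200), (296,217) and (321,200). The nut is at (321,183) and the washer at (322,218). The stand is at (208,190) with its bed at (206,201), and the bar stands open with the knob at (197,142). I'll move to a spot between bed and tray for a closer look.

Emit:
arm_command:
  commands:
    - {"tx": 0.84, "ty": 0.92, "tz": -0.2, "twist": -0.1175}
    - {"tx": 0.84, "ty": 0.92, "tz": -0.2, "twist": -0.1175}
    - {"tx": 0.84, "ty": 0.92, "tz": -0.2, "twist": -0.1175}
    - {"tx": 0.84, "ty": 0.92, "tz": -0.2, "twist": -0.1175}
    - {"tx": 0.84, "ty": 0.92, "tz": -0.2, "twist": -0.1175}
    - {"tx": 0.84, "ty": 0.92, "tz": -0.2, "twist": -0.1175}
    - {"tx": 0.84, "ty": 0.92, "tz": -0.2, "twist": -0.1175}
    - {"tx": 0.84, "ty": 0.92, "tz": -0.2, "twist": -0.1175}
  claw: 0.64

```text
t: 1.12
eef_pos: [0.357, 0.3361, 0.2779]
ee_rot: [-3.14, -0.001, -0.0]
force: [0.0, 0.5, 0.2]
width: 0.0558
gripper_force: 0.0
```

Emit:
arm_command:
  commands:
    - {"tx": 0.4, "ty": 0.88, "tz": -0.2}
    - {"tx": 0.4, "ty": 0.88, "tz": -0.2}
    - {"tx": 0.4, "ty": 0.88, "tz": -0.2}
    - {"tx": 0.4, "ty": 0.88, "tz": -0.2}
    - {"tx": 0.4, "ty": 0.88, "tz": -0.2}
    - {"tx": 0.4, "ty": 0.88, "tz": -0.2}
    - {"tx": 0.4, "ty": 0.88, "tz": -0.2}
    - {"tx": 0.4, "ty": 0.88, "tz": -0.2}

```text
invalid input
```

Run:
```python
from h import *
s=get_state();print(s['t'],s['eef_pos'],s['ee_rot'])
k=calibration('wrist');snap('wrist','w1')
print(np.array(k['extrinsics']).round(4).tolist(),np.array(k['camera_matrix']).round(1).tolist())
for q,z in(('stand',.0),('bed',.047),('knob',.25),('tray',.0)):
    for r in spot_point(q,'wrist')[:1]: print(q,r['score'],np.round(r['uv'],1),to_plane(r['uv'],'wrist',z,k).round(4))
for r in regions_of('bed','wrist')[:1]:
    c=max(cv2.findContours(r['region'].astype('uint8'),0,2)[0],key=cv2.contourArea);R=cv2.minAreaRect(c)
    print(r['score'],r['rect'],[to_plane(p,'wrist',.047,k).round(4).tolist() for p in cv2.boxPoints(R)])
```

```text
1.1167 [0.35695138 0.3361411  0.27787576] [-3.14027639e+00 -8.42098815e-04 -4.67554060e-04]
[[0.0001, -0.9574, -0.2888, 0.4358], [-1.0, -0.0002, 0.0004, 0.3353], [-0.0004, 0.2888, -0.9574, 0.4368], [0.0, 0.0, 0.0, 1.0]] [[276.9, 0.0, 256.1], [0.0, 276.9, 193.4], [0.0, 0.0, 1.0]]
stand 0.88 [408.   57.7] [0.5075 0.1175 0.    ]
bed 0.6 [433.5  49.1] [0.5097 0.1101 0.047 ]
tray 0.19 [434.6  47.3] [0.5209 0.0818 0.    ]
0.9 [413.8, 26.6, 455.6, 69.7] [[0.4844, 0.1342, 0.047], [0.5396, 0.1339, 0.047], [0.5338, 0.0898, 0.047], [0.478, 0.088, 0.047]]
```

View pics/w1.png

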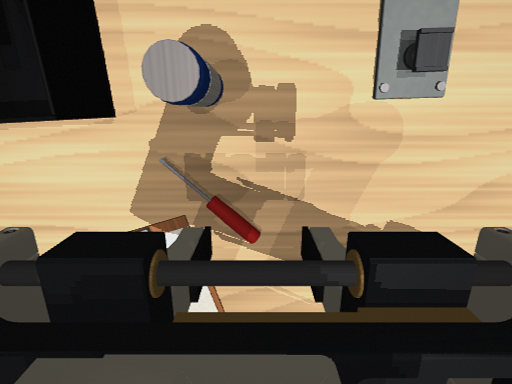

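Emit:
arm_command:
  commands:
    - {"tx": 0.4, "ty": 0.88, "tz": -0.12, "twist": 0}
    - {"tx": 0.4, "ty": 0.88, "tz": -0.12, "twist": 0}
    - {"tx": 0.4, "ty": 0.88, "tz": -0.12, "twist": 0}
    - {"tx": 0.4, "ty": 0.88, "tz": -0.12, "twist": 0}
    - {"tx": 0.4, "ty": 0.88, "tz": -0.12, "twist": 0}
    - {"tx": 0.4, "ty": 0.88, "tz": -0.12, "twist": 0}
    - {"tx": 0.4, "ty": 0.88, "tz": -0.12, "twist": 0}
    - {"tx": 0.4, "ty": 0.88, "tz": -0.12, "twist": 0}

```text
t: 2.08
eef_pos: [0.457, 0.1188, 0.3062]
ee_rot: [3.141, 0.001, -0.002]
force: [0.3, -0.6, -0.5]
width: 0.056
gripper_force: 0.0
```

Run:
```python
from h import *
k=calibration('wrist');snap('wrist','w2')
print(get_state()['eef_pos'])
for q,z in(('stand',.0),('bed',.047),('knob',.25)):
    for r in spot_point(q,'wrist')[:1]: print(q,r['score'],np.round(r['uv'],1),to_plane(r['uv'],'wrist',z,k).round(4))
for q,z in(('bed',.047),('stand',.012)):
  for r in regions_of(q,'wrist')[:1]:
    c=max(cv2.findContours(r['region'].astype('uint8'),0,2)[0],key=cv2.contourArea);R=cv2.minAreaRect(c)
    print(r['score'],r['rect'],[(p.round(1).tolist(),to_plane(p,'wrist',z,k).round(4).tolist()) for p in cv2.boxPoints(R)])
```

```text
[0.45658151 0.11967387 0.30597695]
stand 0.66 [256.5 124.2] [0.513  0.1168 0.    ]
bed 0.57 [259. 128.] [0.5099 0.1133 0.047 ]
0.86 [245.6, 113.3, 274.1, 143.8] [([244.0, 147.0], [0.4822, 0.1357, 0.047]), ([244.0, 112.0], [0.5326, 0.135, 0.047]), ([272.0, 112.0], [0.5325, 0.0945, 0.047]), ([272.0, 147.0], [0.4821, 0.0937, 0.047])]
0.61 [222.3, 0.0, 291.0, 161.4] [([222.0, 0.0], [0.6839, 0.1653, 0.012]), ([289.0, 0.0], [0.6838, 0.0708, 0.012]), ([289.0, 162.0], [0.4529, 0.0632, 0.012]), ([222.0, 162.0], [0.4531, 0.1739, 0.012])]
```

View pics/w2.png

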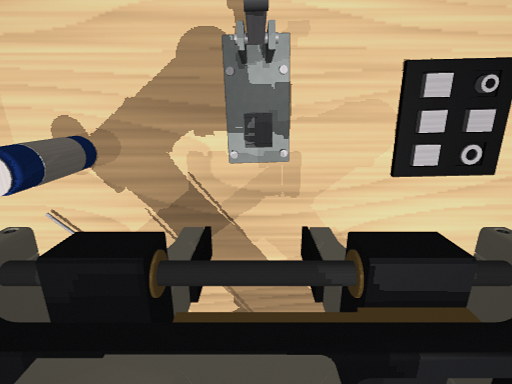

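Emit:
arm_command:
  commands:
    - {"tx": -0.08, "ty": 1, "tz": 0.08, "twist": 0}
    - {"tx": -0.08, "ty": 1, "tz": 0.08, "twist": 0}
    - {"tx": -0.08, "ty": 1, "tz": 0.08, "twist": 0}
    - {"tx": -0.08, "ty": 1, "tz": 0.08, "twist": 0}
    - {"tx": -0.08, "ty": 1, "tz": 0.08, "twist": 0}
    - {"tx": -0.08, "ty": 1, "tz": 0.08, "twist": 0}
    - {"tx": -0.08, "ty": 1, "tz": 0.08, "twist": 0}
    - {"tx": -0.08, "ty": 1, "tz": 0.08, "twist": 0}

```text
t: 3.05
eef_pos: [0.436, -0.1321, 0.2862]
ee_rot: [3.141, 0.001, -0.003]
force: [-0.8, 1.4, 0.7]
width: 0.0561
gripper_force: 0.0
```

Run:
```python
from h import *
# stand yaw from w2: bed and stand outlines (camera pose rebuilt from constants)
T=np.array([[0,-.9574,-.2888,.4566+.0788],[-1,0,0,.1197-.0008],[0,.2888,-.9574,.3060+.1589],[0,0,0,1]])
k2=dict(camera_matrix=[[276.9,0,256.1],[0,276.9,193.4],[0,0,1]],extrinsics=T)
im=cv2.imread('pics/w2.png')
cv2.imwrite('pics/w2c.png',cv2.resize(im[0:175,205:310],None,fx=4,fy=3.4,interpolation=cv2.INTER_CUBIC)) 
k=calibration('wrist');snap('wrist','w3');print(get_state()['eef_pos'])
for q,z in(('tray',.0),('plate_a',.006),('washer',.006),('nut',.006)):
    for r in spot_point(q,'wrist')[:4 if 'pl' in q else 1]: print(q,round(r['score'],2),np.round(r['uv'],1),to_plane(r['uv'],'wrist',z,k).round(4))
for q,z in(('tray',.01),('plate_a',.018)):
  for r in regions_of(q,'wrist')[:4]:
    c=max(cv2.findContours(r['region'].astype('uint8'),0,2)[0],key=cv2.contourArea)
    w=np.array([to_plane(p[0],'wrist',z,k)[:2] for p in c],np.float32)*1000
    print(q,round(r['score'],2),r['rect'],cv2.minAreaRect(w))
```

```text
[ 0.43635377 -0.13086771  0.28640263]
tray 0.6 [300.  106.2] [ 0.5196 -0.2007  0.    ]
plate_a 0.92 [272.4 142.8] [ 0.4648 -0.1588  0.006 ]
plate_a 0.72 [271.7  71.6] [ 0.5679 -0.1563  0.006 ]
plate_a 0.58 [322.5 104.9] [ 0.5213 -0.2337  0.006 ]
plate_a 0.55 [273.1 106.9] [ 0.5186 -0.1591  0.006 ]
washer 0.67 [319.8 141.2] [ 0.4671 -0.2331  0.006 ]
nut 0.6 [323.6  64.2] [ 0.5776 -0.2315  0.006 ]
tray 0.67 [238.7, 39.7, 360.9, 167.5] ((518.5405883789062, -196.7918701171875), (180.79510498046875, 172.1881866455078), 1.0916221141815186)
tray 0.29 [255.5, 56.9, 288.8, 81.9] ((571.9494018554688, -157.22866821289062), (41.950958251953125, 34.487178802490234), 89.86143493652344)
plate_a 0.95 [260.5, 94.0, 289.4, 118.2] ((518.1024780273438, -159.170654296875), (33.763912200927734, 40.113529205322266), 0.09187432378530502)
plate_a 0.93 [257.2, 53.2, 290.6, 83.1] ((570.9002685546875, -157.51304626464844), (39.885475158691406, 33.853763580322266), 89.86572265625)
plate_a 0.83 [311.5, 93.9, 339.2, 117.9] ((519.1697387695312, -232.73324584960938), (33.82743835449219, 41.2699089050293), 0.752354085445404)
```

View pics/w3.png

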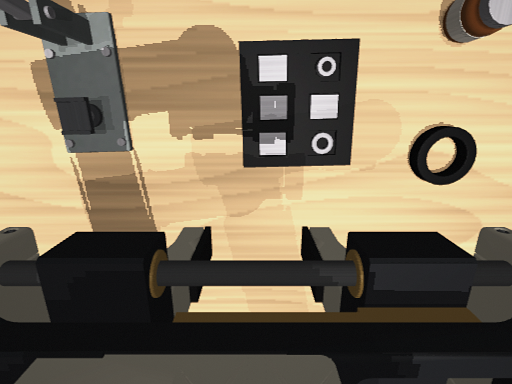

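View pics/w2c.png

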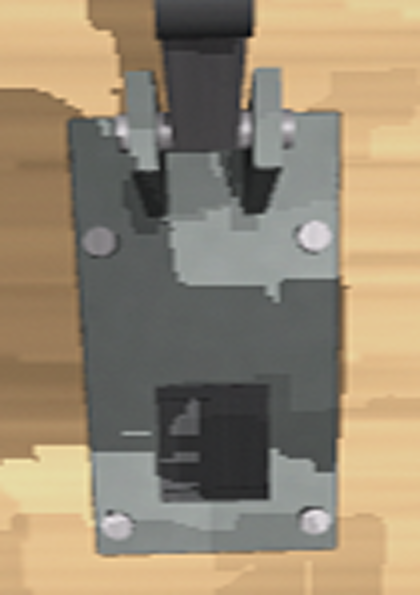

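```bash
cat >> h.py <<'E'
def kw(x,y,z):
    T=np.array([[0,-.9574,-.2888,x+.0788],[-1,0,0,y-.0008],[0,.2888,-.9574,z+.1589],[0,0,0,1]])
    return dict(camera_matrix=[[276.9,0,256.1],[0,276.9,193.4],[0,0,1]],extrinsics=T)
E
python3 - <<'E'
from h import *
k2=kw(.4566,.1197,.3060)
P=[to_plane(p,'',.012,k2)[:2] for p in((229.5,162.6),(289.3,161.2),(222,35.3),(290,33.2))]
print(np.round(P,4).tolist())
R=cv2.minAreaRect(np.array(P,np.float32)*1000);print(R)
n=(P[0]+P[1])/2;f=(P[2]+P[3])/2;d=(f-n)/np.linalg.norm(f-n);w=P[0]-P[1]
print('origin',n+.055*d,'yaw',np.arctan2(d[1],d[0]),np.arctan2(-w[0],w[1]),np.linalg.norm(f-n),np.linalg.norm(w))
print('near-right yaw',[ (np.arctan2(*(b-a)[::-1])) for a,b in((P[0],P[2]),(P[1],P[3]))])
for z in(.036,.047,.058):
    B=[to_plane(p,'',z,k2)[:2] for p in((244.3,113.5),(272.5,113.2),(272.5,146.5),(244.5,147.6))];print(z,np.mean(B,0),np.linalg.norm(B[0]-B[1]),np.linalg.norm(B[1]-B[2]))
    print(' pred in w3/w1',[proj([*b,z],'',kw(.4364,-.1309,.2864)).round(1).tolist() for b in B],[proj([*b,z],'',kw(.357,.3361,.2779)).round(1).tolist() for b in B])
for r in regions_of('bed','wrist')[:1]: print(r['rect'],r['score'])
E
```

```text
[[0.452, 0.1629], [0.4543, 0.0641], [0.6395, 0.1686], [0.6422, 0.0696]]
((546.872802734375, 116.35018920898438), (188.12884521484375, 99.04280853271484), 1.6729464530944824)
origin [0.50810208 0.11512845] yaw 0.029871274589779766 0.02363978723477489 0.18776938233916393 0.09879166753218203
near-right yaw [np.float64(0.03054544577415904), np.float64(0.029198463380580065)]
0.036 [0.50551452 0.11534832] 0.04196520209882026 0.04924308255480151
 pred in w3/w1 [[64.5, 98.7], [94.4, 98.3], [100.7, 134.2], [71.2, 135.4]] [[410.6, 33.3], [443.2, 32.9], [436.7, 74.3], [404.3, 75.6]]
0.047 [0.50628099 0.11543941] 0.04088892039425735 0.04798014502133729
 pred in w3/w1 [[59.4, 98.2], [89.4, 97.9], [95.9, 133.9], [66.4, 135.0]] [[415.6, 30.8], [448.4, 30.4], [441.7, 72.1], [409.1, 73.4]]
0.058 [0.50704747 0.1155305 ] 0.03981263868969445 0.046717207487873
 pred in w3/w1 [[54.1, 97.8], [84.1, 97.5], [90.8, 133.5], [61.2, 134.7]] [[421.0, 28.2], [454.0, 27.8], [447.0, 69.7], [414.3, 71.1]]
[55.7, 97.5, 97.2, 132.7] 0.74
```

Emit:
arm_command:
  commands:
    - {"tx": 0.3, "ty": 0.1, "tz": 0.5, "twist": 0}
    - {"tx": 0.3, "ty": 0.1, "tz": 0.5, "twist": 0}
    - {"tx": 0.3, "ty": 0.1, "tz": 0.5, "twist": 0}
    - {"tx": 0.3, "ty": 0.1, "tz": 0.5, "twist": 0}
    - {"tx": 0.3, "ty": 0.1, "tz": 0.5, "twist": 0}
    - {"tx": 0.3, "ty": 0.1, "tz": 0.5, "twist": 0}
    - {"tx": 0.3, "ty": 0.1, "tz": 0.5, "twist": 0}
    - {"tx": 0.3, "ty": 0.1, "tz": 0.5, "twist": 0}

```text
t: 4.12
eef_pos: [0.512, -0.1552, 0.1633]
ee_rot: [3.142, -0.003, 0.001]
force: [0.4, -0.6, -0.8]
width: 0.0563
gripper_force: 0.0
```

Emit:
arm_command:
  commands:
    - {"tx": 0.024, "ty": 0.014, "tz": 0.2, "twist": -0.004}
    - {"tx": 0.024, "ty": 0.014, "tz": 0.35, "twist": -0.004}
    - {"tx": 0.024, "ty": 0.014, "tz": 0.5, "twist": -0.004}
    - {"tx": 0.024, "ty": 0.014, "tz": 0.54, "twist": -0.004}
    - {"tx": 0.024, "ty": 0.014, "tz": 0.57, "twist": -0.004}
    - {"tx": 0.024, "ty": 0.014, "tz": 0.59, "twist": -0.004}
    - {"tx": 0.024, "ty": 0.014, "tz": 0.605, "twist": -0.004}
    - {"tx": 0.024, "ty": 0.014, "tz": 0.605, "twist": -0.004}
  claw: 0.59

```text
t: 4.78
eef_pos: [0.5187, -0.159, 0.0117]
ee_rot: [3.142, -0.003, 0.013]
force: [0.5, -0.3, -0.5]
width: 0.0519
gripper_force: 0.0
```

Run:
```python
from h import *
s=get_state();print(s['eef_pos'],s['ee_rot'],s['width'],s['force'])
k=calibration('wrist');snap('wrist')
for r in regions_of('plate_a','wrist')[:4]:
    c=max(cv2.findContours(r['region'].astype('uint8'),0,2)[0],key=cv2.contourArea)
    w=np.array([to_plane(p[0],'wrist',.018,k)[:2] for p in c],np.float32)*1000
    print(round(r['score'],2),np.round(r['rect']),cv2.minAreaRect(w))
```

```text
[ 0.5186926  -0.15899768  0.01174498] [ 3.14157210e+00 -2.61724734e-03  1.32108145e-02] 0.05187163624224047 [ 0.53729554 -0.3046256  -0.45100366]
0.79 [221. 212. 289. 260.] ((523.507568359375, -158.5115966796875), (30.496126174926758, 39.776309967041016), 0.7597813606262207)
0.76 [339. 215. 414. 237.] ((534.0634155273438, -230.86459350585938), (13.782149314880371, 43.57109451293945), 5.264363765716553)
0.74 [224. 287. 283. 311.] ((479.05352783203125, -157.8896942138672), (39.54154968261719, 18.805614471435547), 89.20481872558594)
0.67 [212. 128. 289. 187.] ((571.08447265625, -156.77517700195312), (34.09986114501953, 40.016056060791016), 0.7863883376121521)
```

Emit:
arm_command:
  commands:
    - {"tx": 0, "ty": 0, "tz": 0, "twist": 0}
    - {"tx": 0, "ty": 0, "tz": 0, "twist": 0}
    - {"tx": 0, "ty": 0, "tz": 0, "twist": 0}
    - {"tx": 0, "ty": 0, "tz": 0, "twist": 0}
    - {"tx": 0, "ty": 0, "tz": -0.01, "twist": 0}
    - {"tx": 0, "ty": 0, "tz": -0.03, "twist": 0}
    - {"tx": 0, "ty": 0, "tz": -0.06, "twist": 0}
    - {"tx": 0, "ty": 0, "tz": -0.1, "twist": 0}
  claw: 0.0
  grip_force: 35

```text
t: 5.55
eef_pos: [0.5169, -0.1593, 0.0356]
ee_rot: [3.141, 0.001, 0.013]
force: [-0.4, -0.2, -1.3]
width: 0.0395
gripper_force: 35.0
```

Emit:
arm_command:
  commands:
    - {"tx": 0, "ty": 0, "tz": -0.15, "twist": -0.005}
    - {"tx": 0, "ty": -0.15, "tz": -0.25, "twist": -0.005}
    - {"tx": 0, "ty": -0.3, "tz": -0.32, "twist": -0.005}
    - {"tx": 0, "ty": -0.45, "tz": -0.36, "twist": -0.005}
    - {"tx": 0, "ty": -0.6, "tz": -0.36, "twist": -0.005}
    - {"tx": 0, "ty": -0.75, "tz": -0.36, "twist": -0.005}
    - {"tx": -0.02, "ty": -0.9, "tz": -0.36, "twist": -0.005}
    - {"tx": -0.03, "ty": -1, "tz": -0.36, "twist": -0.005}

```text
t: 6.22
eef_pos: [0.5066, 0.0934, 0.1267]
ee_rot: [-3.141, -0.002, 0.03]
force: [-0.0, -0.2, -0.9]
width: 0.0395
gripper_force: 35.0
```

Emit:
arm_command:
  commands:
    - {"tx": 0.009, "ty": -0.06, "tz": 0.0, "twist": 0}
    - {"tx": 0.009, "ty": -0.088, "tz": 0.05, "twist": 0}
    - {"tx": 0.009, "ty": -0.088, "tz": 0.1, "twist": 0}
    - {"tx": 0.009, "ty": -0.088, "tz": 0.126, "twist": 0}
    - {"tx": 0.009, "ty": -0.088, "tz": 0.126, "twist": 0}
    - {"tx": 0.009, "ty": -0.088, "tz": 0.126, "twist": 0}
    - {"tx": 0.009, "ty": -0.088, "tz": 0.126, "twist": 0}
    - {"tx": 0.009, "ty": -0.088, "tz": 0.126, "twist": 0}

```text
t: 6.88
eef_pos: [0.5089, 0.1126, 0.0946]
ee_rot: [-3.141, -0.001, 0.028]
force: [0.1, -0.7, -1.0]
width: 0.0394
gripper_force: 35.0
```

Run:
```python
from h import *
s=get_state();print(s['eef_pos'],s['ee_rot'],s['force'])
k=calibration('wrist');im=snap('wrist')
cv2.imwrite('pics/p1.png',cv2.resize(im[60:290,160:360,::-1],None,fx=2.6,fy=2.6,interpolation=cv2.INTER_CUBIC))
for q,z in(('bed',.057),('plate_a',.113-.0120+.0)):
  z=.057 if q=='bed' else s['eef_pos'][2]+.0063
  for r in regions_of(q,'wrist')[:1]:
    c=max(cv2.findContours(r['region'].astype('uint8'),0,2)[0],key=cv2.contourArea)
    w=np.array([to_plane(p[0],'wrist',z,k)[:2] for p in c],np.float32)*1000
    print(q,round(r['score'],2),np.round(r['rect']),cv2.minAreaRect(w),w.min(0),w.max(0))
```

```text
[0.50887668 0.11256493 0.09457256] [-3.14119226e+00 -9.82580467e-04  2.79826097e-02] [ 0.05443764 -0.70193902 -0.97621832]
bed 0.91 [229. 184. 281. 214.] ((523.4651489257812, 114.96765899658203), (21.1892147064209, 39.62417221069336), 1.6259276866912842) [512.3507   95.26769] [534.55035 134.63046]
plate_a 0.93 [223. 211. 290. 258.] ((513.4109497070312, 111.73466491699219), (31.21135902404785, 40.015098571777344), 1.6259746551513672) [497.9973   91.52765] [529.3885  131.88611]
```

View pics/p1.png

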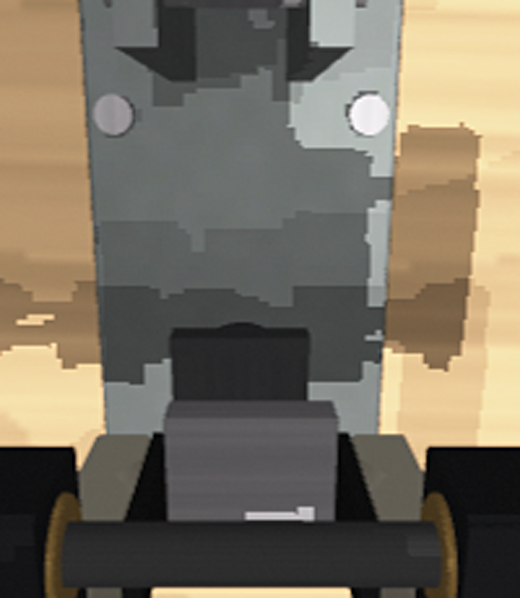

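Run:
```python
from h import *
k=calibration('wrist');f=lambda p:(160+(p[0]+.5)/2.6-.5,60+(p[1]+.5)/2.6-.5)
z=get_state()['eef_pos'][2]
for n,a,b,zz in(('bed',(172,330),(309,330),(.051,.055,.059)),('plate',(167,403),(335,403),(z+.0063,))):
  for h in zz:
    A,B=[to_plane(f(p),'wrist',h,k)[:2] for p in(a,b)];print(n,h,A.round(4),B.round(4),np.linalg.norm(A-B))
```

```text
bed 0.051 [0.5312 0.1354] [0.5323 0.0956] 0.039899571508683715
bed 0.055 [0.5323 0.135 ] [0.5334 0.0959] 0.0391103744796762
bed 0.059 [0.5334 0.1346] [0.5345 0.0963] 0.03832117745066864
plate 0.10061105982394838 [0.5278 0.1314] [0.5289 0.0934] 0.03808229570136428
```

Emit:
arm_command:
  commands:
    - {"tx": -0.008, "ty": -0.011, "tz": 0.02, "twist": 0}
    - {"tx": -0.008, "ty": -0.011, "tz": 0.06, "twist": 0}
    - {"tx": -0.008, "ty": -0.011, "tz": 0.09, "twist": 0}
    - {"tx": -0.008, "ty": -0.011, "tz": 0.11, "twist": 0}
    - {"tx": -0.008, "ty": -0.011, "tz": 0.115, "twist": 0}
    - {"tx": -0.008, "ty": -0.011, "tz": 0.12, "twist": 0}
    - {"tx": -0.008, "ty": -0.011, "tz": 0.124, "twist": 0}
    - {"tx": -0.008, "ty": -0.011, "tz": 0.124, "twist": 0}

```text
t: 7.7
eef_pos: [0.5064, 0.1156, 0.0627]
ee_rot: [3.142, 0.0, 0.029]
force: [-0.3, -0.2, -1.4]
width: 0.0392
gripper_force: 35.0
```

Emit:
arm_command:
  commands:
    - {"tx": 0, "ty": 0, "tz": 0.004, "twist": 0}
    - {"tx": 0, "ty": 0, "tz": 0.008, "twist": 0}
    - {"tx": 0, "ty": 0, "tz": 0.01, "twist": 0}
    - {"tx": 0, "ty": 0, "tz": 0.012, "twist": 0}
    - {"tx": 0, "ty": 0, "tz": 0.014, "twist": 0}
    - {"tx": 0, "ty": 0, "tz": 0.016, "twist": 0}
    - {"tx": 0, "ty": 0, "tz": 0.016, "twist": 0}
    - {"tx": 0, "ty": 0, "tz": 0.016, "twist": 0}

```text
t: 8.37
eef_pos: [0.5063, 0.1155, 0.0591]
ee_rot: [-3.142, -0.0, 0.029]
force: [-1.9, -0.5, 4.3]
width: 0.0393
gripper_force: 35.0
```

Emit:
arm_command:
  commands:
    - {"tx": 0, "ty": 0, "tz": 0.004, "twist": 0}
    - {"tx": -0.002, "ty": 0, "tz": 0.004, "twist": 0}
    - {"tx": -0.004, "ty": 0, "tz": 0.004, "twist": 0}
    - {"tx": -0.004, "ty": 0, "tz": 0.004, "twist": 0}
    - {"tx": -0.004, "ty": 0, "tz": 0.004, "twist": 0}
    - {"tx": -0.004, "ty": 0, "tz": 0.004, "twist": 0}
    - {"tx": -0.004, "ty": 0, "tz": 0.004, "twist": 0}
    - {"tx": -0.004, "ty": 0, "tz": 0.004, "twist": 0}

```text
t: 9.03
eef_pos: [0.5063, 0.1156, 0.0591]
ee_rot: [-3.141, -0.002, 0.029]
force: [-0.9, -2.2, 10.7]
width: 0.0395
gripper_force: 35.0
```

Emit:
arm_command:
  commands:
    - {"tx": 0, "ty": 0, "tz": -0.004, "twist": 0}
    - {"tx": 0, "ty": 0, "tz": -0.004, "twist": 0}
    - {"tx": 0, "ty": 0, "tz": -0.004, "twist": 0}
    - {"tx": 0, "ty": 0, "tz": -0.02, "twist": 0}
    - {"tx": 0, "ty": 0, "tz": -0.15, "twist": 0}
    - {"tx": 0, "ty": 0, "tz": -0.3, "twist": 0}
    - {"tx": 0, "ty": 0, "tz": -0.4, "twist": 0}
    - {"tx": 0, "ty": 0, "tz": -0.4, "twist": 0}
  claw: 0.6

```text
t: 9.7
eef_pos: [0.5083, 0.1169, 0.1636]
ee_rot: [-3.138, -0.008, 0.03]
force: [0.4, 0.5, 0.3]
width: 0.053
gripper_force: 0.0
```

Run:
```python
from h import *
s=get_state();print(s['eef_pos'],s['ee_rot'],s['force'])
k=calibration('wrist');im=snap('wrist')
cv2.imwrite('pics/p2.png',cv2.resize(im[100:230,180:330,::-1],None,fx=4.5,fy=4.5,interpolation=cv2.INTER_CUBIC))
for q,z in(('bed',.0565),('plate_a',.0655)):
  for r in regions_of(q,'wrist')[:1]:
    c=max(cv2.findContours(r['region'].astype('uint8'),0,2)[0],key=cv2.contourArea)
    w=np.array([to_plane(p[0],'wrist',z,k)[:2] for p in c],np.float32)*1000
    print(q,round(r['score'],2),np.round(r['rect']),cv2.minAreaRect(w),w.min(0),w.max(0))
```

```text
[0.50827384 0.11685633 0.16361994] [-3.13819284 -0.00822084  0.02972424] [0.43764862 0.51874734 0.34564894]
bed 0.83 [240. 168. 279. 218.] ((528.0564575195312, 115.03933715820312), (9.029803276062012, 39.473785400390625), 1.771209478378296) [522.9337   95.20358] [533.1405  134.72305]
plate_a 0.8 [481. 118. 512. 150.] ((573.2842407226562, -103.99439239501953), (28.568740844726562, 27.206844329833984), 1.7562896013259888) [ 558.82947  -118.029205] [587.7472  -90.14415]
```

View pics/p2.png

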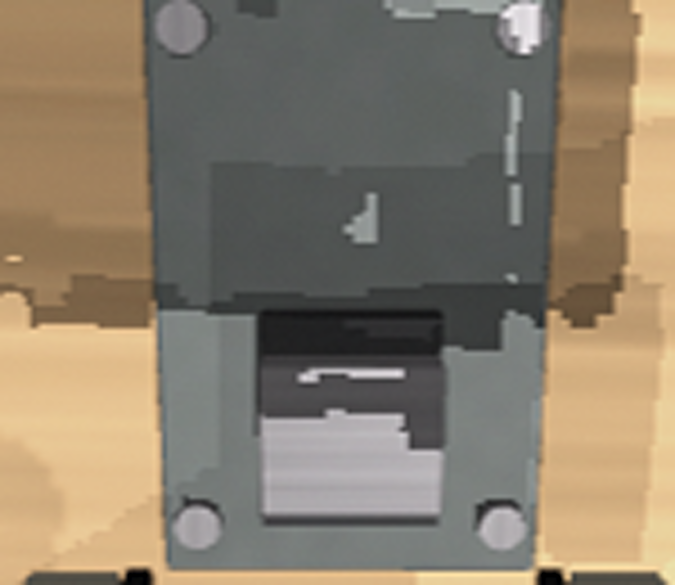

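Run:
```python
from h import *
k=calibration('wrist');f=lambda x,y:(180+(x+.5)/4.5-.5,100+(y+.5)/4.5-.5)
for b in(.0505,.0535):
  g=lambda y,z:to_plane(f(351,y),'wrist',z,k)[:2].round(4)
  print('bed',b,'far/near',g(312,b+.003),g(523,b+.003))
for h in(.0625,.0655):
  A,B=[to_plane(f(x,385),'wrist',h,k) for x in(260,443)]
  print('plate top',h,g(355,h),g(515,h),np.linalg.norm(A-B))
```

```text
bed 0.0505 far/near [0.5291 0.1139] [0.4805 0.1124]
bed 0.0535 far/near [0.5297 0.1139] [0.4817 0.1124]
plate top 0.0625 [0.5218 0.1137] [0.4859 0.1126] 0.038656427038426165
plate top 0.0655 [0.5225 0.1137] [0.4871 0.1127] 0.03820024421715893
```

Emit:
arm_command:
  commands:
    - {"tx": 0, "ty": 0.15, "tz": 0, "twist": 0.005}
    - {"tx": 0, "ty": 0.3, "tz": 0, "twist": 0.005}
    - {"tx": 0, "ty": 0.45, "tz": 0, "twist": 0.005}
    - {"tx": 0, "ty": 0.6, "tz": 0, "twist": 0.005}
    - {"tx": 0.05, "ty": 0.75, "tz": 0.05, "twist": 0.005}
    - {"tx": 0.12, "ty": 0.88, "tz": 0.2, "twist": 0.005}
    - {"tx": 0.2, "ty": 1, "tz": 0.35, "twist": 0.005}
    - {"tx": 0.22, "ty": 1, "tz": 0.4, "twist": 0.005}

```text
t: 10.52
eef_pos: [0.5669, -0.1355, 0.0551]
ee_rot: [3.141, 0.002, 0.011]
force: [0.8, 0.5, -0.1]
width: 0.0525
gripper_force: 0.0
```

Emit:
arm_command:
  commands:
    - {"tx": 0.014, "ty": 0.05, "tz": 0, "twist": 0}
    - {"tx": 0.014, "ty": 0.086, "tz": 0.0, "twist": 0}
    - {"tx": 0.014, "ty": 0.086, "tz": 0.06, "twist": 0}
    - {"tx": 0.014, "ty": 0.086, "tz": 0.12, "twist": 0}
    - {"tx": 0.014, "ty": 0.086, "tz": 0.15, "twist": 0}
    - {"tx": 0.014, "ty": 0.086, "tz": 0.172, "twist": 0}
    - {"tx": 0.014, "ty": 0.086, "tz": 0.172, "twist": 0}
    - {"tx": 0.014, "ty": 0.086, "tz": 0.172, "twist": 0}

```text
t: 11.18
eef_pos: [0.5715, -0.154, 0.0157]
ee_rot: [3.141, -0.001, 0.014]
force: [0.2, 1.1, 0.8]
width: 0.0524
gripper_force: 0.0
```

Emit:
arm_command:
  commands:
    - {"tx": 0, "ty": 0.01, "tz": 0.008, "twist": 0}
    - {"tx": 0, "ty": 0.01, "tz": 0.015, "twist": 0}
    - {"tx": 0, "ty": 0.01, "tz": 0.015, "twist": 0}
    - {"tx": 0, "ty": 0.01, "tz": 0.015, "twist": 0}
    - {"tx": 0, "ty": 0.01, "tz": 0.015, "twist": 0}
    - {"tx": 0, "ty": 0.01, "tz": 0.015, "twist": 0}
    - {"tx": 0, "ty": 0.01, "tz": 0.015, "twist": 0}
    - {"tx": 0, "ty": 0.01, "tz": 0.015, "twist": 0}

```text
t: 11.85
eef_pos: [0.5713, -0.1568, 0.0111]
ee_rot: [3.142, -0.0, 0.013]
force: [0.3, 0.3, 0.4]
width: 0.0524
gripper_force: 0.0
```

Emit:
arm_command:
  commands:
    - {"tx": 0, "ty": 0, "tz": 0, "twist": 0}
    - {"tx": 0, "ty": 0, "tz": 0, "twist": 0}
    - {"tx": 0, "ty": 0, "tz": 0, "twist": 0}
    - {"tx": 0, "ty": 0, "tz": 0, "twist": 0}
    - {"tx": 0, "ty": 0, "tz": 0, "twist": 0}
    - {"tx": 0, "ty": 0, "tz": 0, "twist": 0}
    - {"tx": 0, "ty": 0, "tz": 0, "twist": 0}
    - {"tx": 0, "ty": 0, "tz": 0, "twist": 0}
  claw: 0.0
  grip_force: 35

```text
t: 12.52
eef_pos: [0.5713, -0.1568, 0.0111]
ee_rot: [3.142, -0.0, 0.013]
force: [-0.6, 0.5, 0.1]
width: 0.0398
gripper_force: 35.0
```

Emit:
arm_command:
  commands:
    - {"tx": 0, "ty": 0, "tz": -0.06, "twist": 0}
    - {"tx": -0.03, "ty": 0, "tz": -0.22, "twist": -0.005}
    - {"tx": -0.12, "ty": -0.1, "tz": -0.32, "twist": -0.005}
    - {"tx": -0.2, "ty": -0.25, "tz": -0.4, "twist": -0.005}
    - {"tx": -0.24, "ty": -0.4, "tz": -0.46, "twist": -0.005}
    - {"tx": -0.24, "ty": -0.56, "tz": -0.46, "twist": -0.005}
    - {"tx": -0.24, "ty": -0.72, "tz": -0.46, "twist": -0.005}
    - {"tx": -0.24, "ty": -0.88, "tz": -0.46, "twist": -0.005}

```text
t: 13.18
eef_pos: [0.5079, 0.0641, 0.127]
ee_rot: [-3.141, -0.002, 0.028]
force: [1.2, 0.0, -0.4]
width: 0.0393
gripper_force: 35.0
```

Emit:
arm_command:
  commands:
    - {"tx": 0.002, "ty": -0.1, "tz": 0, "twist": 0}
    - {"tx": 0.002, "ty": -0.18, "tz": 0, "twist": 0}
    - {"tx": 0.002, "ty": -0.206, "tz": 0.02, "twist": 0}
    - {"tx": 0.002, "ty": -0.206, "tz": 0.07, "twist": 0}
    - {"tx": 0.002, "ty": -0.206, "tz": 0.1, "twist": 0}
    - {"tx": 0.002, "ty": -0.206, "tz": 0.1, "twist": 0}
    - {"tx": 0.002, "ty": -0.206, "tz": 0.1, "twist": 0}
    - {"tx": 0.002, "ty": -0.206, "tz": 0.1, "twist": 0}

```text
t: 13.85
eef_pos: [0.5076, 0.1133, 0.1012]
ee_rot: [3.141, 0.0, 0.028]
force: [0.2, 0.1, -0.5]
width: 0.0398
gripper_force: 35.0
```

Run:
```python
from h import *
s=get_state();print(s['eef_pos'],s['ee_rot'],s['force'])
k=calibration('wrist');im=snap('wrist')
cv2.imwrite('pics/p3.png',cv2.resize(im[150:240,200:310,::-1],None,fx=6,fy=6,interpolation=cv2.INTER_CUBIC))
```

```text
[0.50760616 0.11329283 0.10124478] [3.14135400e+00 3.20518689e-05 2.77950871e-02] [ 0.16544281  0.14751163 -0.54865741]
```

View pics/p3.png

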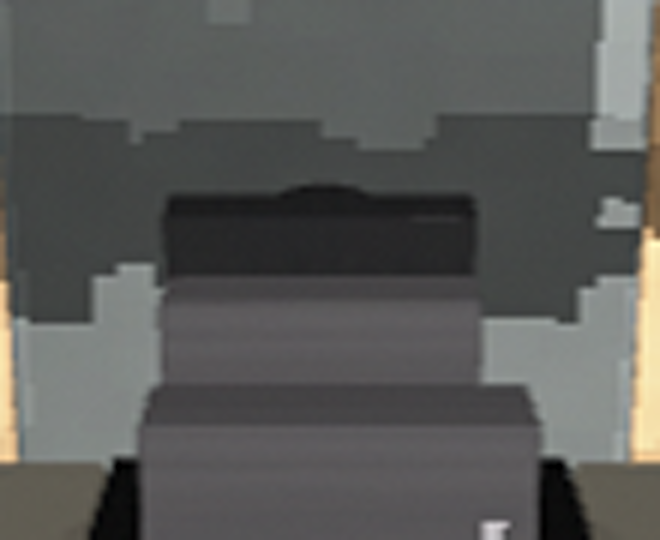

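The first plate sits flat between the lips: its far top edge is at crop y=300, x 162–482. The held plate's far top edge is at y=425, x 140–540.

Run:
```python
from h import *
k=calibration('wrist');f=lambda x,y:(200+(x+.5)/6-.5,150+(y+.5)/6-.5)
for n,x0,x1,y,z in(('held top',140,540,425,.1081),('held bot',147,530,385,.0961),('first top',162,482,300,.0655),('first bot',160,478,277,.0535),('bed lip',165,476,217,.0565)):
  A,B=[to_plane(f(x,y),'wrist',z,k)[:2] for x in(x0,x1)];print(n,((A+B)/2).round(4),np.linalg.norm(A-B).round(4),np.arctan2(B[0]-A[0],A[1]-B[1]).round(3))
```

```text
held top [0.524 0.113] 0.0395 0.028
held bot [0.5236 0.1131] 0.0405 0.028
first top [0.5229 0.1151] 0.0395 0.028
first bot [0.5222 0.1156] 0.0415 0.028
bed lip [0.5311 0.1156] 0.0395 0.028
```

Emit:
arm_command:
  commands:
    - {"tx": -0.003, "ty": -0.009, "tz": 0.03, "twist": 0}
    - {"tx": -0.003, "ty": -0.009, "tz": 0.07, "twist": 0}
    - {"tx": -0.003, "ty": -0.009, "tz": 0.09, "twist": 0}
    - {"tx": -0.003, "ty": -0.009, "tz": 0.1, "twist": 0}
    - {"tx": -0.003, "ty": -0.009, "tz": 0.108, "twist": 0}
    - {"tx": -0.003, "ty": -0.009, "tz": 0.114, "twist": 0}
    - {"tx": -0.003, "ty": -0.009, "tz": 0.119, "twist": 0}
    - {"tx": -0.003, "ty": -0.009, "tz": 0.121, "twist": 0}

```text
t: 14.57
eef_pos: [0.5067, 0.1162, 0.0711]
ee_rot: [3.142, -0.0, 0.029]
force: [-2.1, 0.0, 6.2]
width: 0.0396
gripper_force: 35.0
```

Contact is at the height I expected. Release and rise, holding position while the fingers open.

Emit:
arm_command:
  commands:
    - {"tx": 0, "ty": 0, "tz": -0.002, "twist": 0}
    - {"tx": 0, "ty": 0, "tz": -0.002, "twist": 0}
    - {"tx": 0, "ty": 0, "tz": -0.002, "twist": 0}
    - {"tx": 0, "ty": 0, "tz": -0.02, "twist": 0}
    - {"tx": 0, "ty": 0, "tz": -0.15, "twist": 0}
    - {"tx": 0, "ty": 0, "tz": -0.3, "twist": 0}
    - {"tx": -0.1, "ty": 0, "tz": -0.42, "twist": 0}
    - {"tx": -0.2, "ty": 0, "tz": -0.54, "twist": 0}
  claw: 0.6

```text
t: 15.23
eef_pos: [0.4567, 0.1146, 0.2074]
ee_rot: [3.141, -0.0, 0.028]
force: [-0.2, 1.1, 0.5]
width: 0.0527
gripper_force: 0.0
```

Run:
```python
from h import *
s=get_state();print(s['eef_pos'],s['ee_rot'],s['width'])
k=calibration('wrist');im=snap('wrist','p4')
for q in('knob','nose'):
  for r in spot_point(q,'wrist')[:1]: print(q,r['score'],r['uv'],to_plane(r['uv'],'wrist',.255,k))
for r in boxes_of('plate_a','wrist')[:4]: print(r['score'],np.round(r['rect']))
```

```text
[0.45672565 0.11464442 0.20744107] [ 3.14140800e+00 -3.47337888e-04  2.75663151e-02] 0.052694729578242915
0.82 [448. 160. 488. 185.]
0.59 [234. 124. 278. 156.]
```

View pics/p4.png

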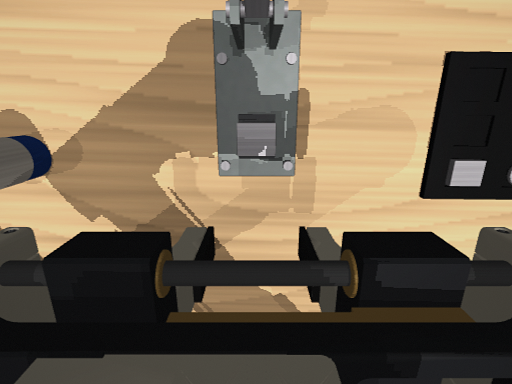

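Emit:
arm_command:
  commands:
    - {"tx": 0, "ty": 0, "tz": -0.16, "twist": 0}
    - {"tx": 0.05, "ty": 0, "tz": -0.32, "twist": 0}
    - {"tx": 0.2, "ty": 0, "tz": -0.4, "twist": 0}
    - {"tx": 0.36, "ty": 0, "tz": -0.4, "twist": 0}
    - {"tx": 0.5, "ty": 0, "tz": -0.4, "twist": 0}
    - {"tx": 0.57, "ty": 0, "tz": -0.4, "twist": 0}
    - {"tx": 0.57, "ty": 0, "tz": -0.4, "twist": 0}
    - {"tx": 0.57, "ty": 0, "tz": -0.4, "twist": 0}

```text
t: 16.1
eef_pos: [0.5997, 0.1183, 0.3027]
ee_rot: [3.14, 0.005, 0.027]
force: [-1.1, -0.5, 0.6]
width: 0.0525
gripper_force: 0.0
```

Run:
```python
from h import *
s=get_state();print(s['eef_pos'],s['ee_rot'],s['width'])
k=calibration('wrist');im=snap('wrist','p5')
im2=snap('scene')
h=np.array([.507+.110,.1155+.0031,.095])
for c in('wrist','scene','top'):
  if c=='top': snap('top')
  for r in spot_point('knob',c)[:1]:
    kk=k if c=='wrist' else calibration(c)
    e=[np.linalg.norm(proj(h+[-.16*np.cos(a),-.16*np.cos(a)*.028,.16*np.sin(a)],c,kk)-r['uv']) for a in np.arange(1.4,1.85,.01)]
    i=int(np.argmin(e));print(c,r['score'],np.round(r['uv'],1),to_plane(r['uv'],c,.2535,kk).round(4),'a',1.4+.01*i,e[i])
```

```text
[0.59974797 0.11834243 0.30269499] [3.13955309 0.00452574 0.02709501] 0.05249013655907527
wrist 0.93 [259.7 165. ] [0.6382 0.1157 0.2535] a 1.7 4.6174459856371595
scene 0.56 [310.8 193.6] [0.6467 0.123  0.2535] a 1.75 1.3362006829195296
top 0.54 [196.3 138.9] [0.6443 0.1197 0.2535] a 1.74 0.27426968603472746
```

View pics/p5.png

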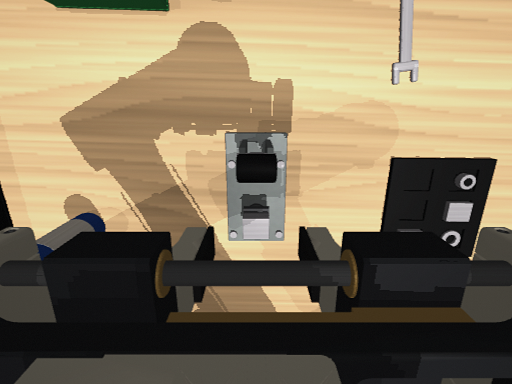

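Emit:
arm_command:
  commands:
    - {"tx": 0.1, "ty": 0.006, "tz": 0, "twist": 0}
    - {"tx": 0.157, "ty": 0.006, "tz": 0, "twist": 0}
    - {"tx": 0.157, "ty": 0.006, "tz": 0.02, "twist": 0}
    - {"tx": 0.157, "ty": 0.006, "tz": 0.1, "twist": 0}
    - {"tx": 0.157, "ty": 0.006, "tz": 0.18, "twist": 0}
    - {"tx": 0.157, "ty": 0.006, "tz": 0.24, "twist": 0}
    - {"tx": 0.157, "ty": 0.006, "tz": 0.273, "twist": 0}
    - {"tx": 0.157, "ty": 0.006, "tz": 0.273, "twist": 0}

```text
t: 17.07
eef_pos: [0.6369, 0.1183, 0.2358]
ee_rot: [3.141, 0.003, 0.029]
force: [0.1, -0.1, -0.3]
width: 0.0527
gripper_force: 0.0
```

Emit:
arm_command:
  commands:
    - {"tx": 0, "ty": 0, "tz": 0, "twist": 0}
    - {"tx": 0, "ty": 0, "tz": 0, "twist": 0}
    - {"tx": 0, "ty": 0, "tz": 0, "twist": 0}
    - {"tx": 0, "ty": 0, "tz": 0, "twist": 0}
    - {"tx": 0, "ty": 0, "tz": 0, "twist": 0}
    - {"tx": 0, "ty": 0, "tz": 0, "twist": 0}
    - {"tx": 0, "ty": 0, "tz": 0, "twist": 0}
    - {"tx": 0, "ty": 0, "tz": 0, "twist": 0}
  claw: 0.0
  grip_force: 35

```text
t: 17.73
eef_pos: [0.6391, 0.1193, 0.2386]
ee_rot: [-3.14, -0.002, 0.029]
force: [0.1, 5.7, 5.6]
width: 0.0295
gripper_force: 35.0
```

Emit:
arm_command:
  commands:
    - {"tx": -0.032, "ty": 0, "tz": -0.003, "twist": 0}
    - {"tx": -0.096, "ty": 0, "tz": -0.005, "twist": 0}
    - {"tx": -0.16, "ty": 0, "tz": -0.001, "twist": 0}
    - {"tx": -0.235, "ty": 0, "tz": 0.013, "twist": 0}
    - {"tx": -0.308, "ty": 0, "tz": 0.036, "twist": 0}
    - {"tx": -0.378, "ty": 0, "tz": 0.067, "twist": 0}
    - {"tx": -0.444, "ty": 0, "tz": 0.107, "twist": 0}
    - {"tx": -0.505, "ty": 0, "tz": 0.154, "twist": 0}

```text
t: 18.4
eef_pos: [0.5131, 0.1159, 0.2008]
ee_rot: [-3.139, -0.005, 0.029]
force: [1.8, 7.2, 3.7]
width: 0.0293
gripper_force: 35.0
```

Emit:
arm_command:
  commands:
    - {"tx": -0.055, "ty": -0.004, "tz": 0.054, "twist": 0}
    - {"tx": -0.102, "ty": -0.006, "tz": 0.114, "twist": 0}
    - {"tx": -0.142, "ty": -0.006, "tz": 0.18, "twist": 0}
    - {"tx": -0.174, "ty": -0.006, "tz": 0.249, "twist": 0}
    - {"tx": -0.198, "ty": -0.006, "tz": 0.323, "twist": 0}
    - {"tx": -0.21, "ty": -0.006, "tz": 0.385, "twist": 0}
    - {"tx": -0.216, "ty": -0.006, "tz": 0.43, "twist": 0}
    - {"tx": -0.217, "ty": -0.006, "tz": 0.455, "twist": 0}

```text
t: 19.07
eef_pos: [0.4567, 0.1143, 0.0844]
ee_rot: [3.141, 0.002, 0.029]
force: [-5.8, 4.1, 6.9]
width: 0.0296
gripper_force: 35.0
```

Emit:
arm_command:
  commands:
    - {"tx": -0.002, "ty": -0.002, "tz": 0.004, "twist": 0}
    - {"tx": -0.003, "ty": -0.003, "tz": 0.008, "twist": 0}
    - {"tx": -0.004, "ty": -0.003, "tz": 0.012, "twist": 0}
    - {"tx": -0.004, "ty": -0.003, "tz": 0.016, "twist": 0}
    - {"tx": -0.004, "ty": -0.003, "tz": 0.016, "twist": 0}
    - {"tx": -0.004, "ty": -0.003, "tz": 0.016, "twist": 0}
    - {"tx": -0.004, "ty": -0.003, "tz": 0.016, "twist": 0}
    - {"tx": -0.004, "ty": -0.003, "tz": 0.016, "twist": 0}
  grip_force: 45

```text
t: 19.73
eef_pos: [0.4566, 0.1144, 0.0817]
ee_rot: [3.14, 0.001, 0.028]
force: [-3.0, -2.7, 5.5]
width: 0.03
gripper_force: 45.0
```

Emit:
arm_command:
  commands:
    - {"tx": 0, "ty": 0, "tz": 0.004, "twist": 0}
    - {"tx": 0, "ty": 0, "tz": 0.008, "twist": 0}
    - {"tx": 0, "ty": 0, "tz": 0.012, "twist": 0}
    - {"tx": 0, "ty": 0, "tz": 0.014, "twist": 0}
    - {"tx": 0, "ty": 0, "tz": 0.016, "twist": 0}
    - {"tx": 0, "ty": 0, "tz": 0.016, "twist": 0}
    - {"tx": 0, "ty": 0, "tz": 0.016, "twist": 0}
    - {"tx": 0, "ty": 0, "tz": 0.016, "twist": 0}

```text
t: 20.4
eef_pos: [0.4564, 0.1144, 0.0777]
ee_rot: [3.14, 0.001, 0.028]
force: [-3.1, -3.0, 5.4]
width: 0.0296
gripper_force: 45.0
```

Emit:
arm_command:
  commands:
    - {"tx": 0, "ty": 0, "tz": 0.003, "twist": 0}
    - {"tx": 0, "ty": 0, "tz": 0.006, "twist": 0}
    - {"tx": 0, "ty": 0, "tz": 0.009, "twist": 0}
    - {"tx": 0, "ty": 0, "tz": 0.012, "twist": 0}
    - {"tx": 0, "ty": 0, "tz": 0.012, "twist": 0}
    - {"tx": 0, "ty": 0, "tz": 0.012, "twist": 0}
    - {"tx": 0, "ty": 0, "tz": 0.012, "twist": 0}
    - {"tx": 0, "ty": 0, "tz": 0.012, "twist": 0}

```text
t: 21.07
eef_pos: [0.4565, 0.1144, 0.0762]
ee_rot: [3.14, 0.0, 0.029]
force: [-11.2, -2.0, 24.7]
width: 0.0298
gripper_force: 45.0
```

Emit:
arm_command:
  commands:
    - {"tx": -0.001, "ty": 0, "tz": -0.002, "twist": 0}
    - {"tx": -0.001, "ty": 0, "tz": -0.002, "twist": 0}
    - {"tx": -0.001, "ty": 0, "tz": -0.002, "twist": 0}
    - {"tx": -0.001, "ty": 0, "tz": -0.002, "twist": 0}
    - {"tx": -0.001, "ty": 0, "tz": -0.002, "twist": 0}
    - {"tx": -0.001, "ty": 0, "tz": -0.002, "twist": 0}
    - {"tx": -0.001, "ty": 0, "tz": -0.002, "twist": 0}
    - {"tx": -0.001, "ty": 0, "tz": -0.002, "twist": 0}

```text
t: 21.73
eef_pos: [0.4565, 0.1144, 0.0763]
ee_rot: [3.14, 0.0, 0.029]
force: [-8.2, -3.7, 18.0]
width: 0.0296
gripper_force: 45.0
```

Run:
```python
from h import *
s=get_state();print(s['eef_pos'],s['force'],s['gripper_force'])
im=snap('wrist');im2=snap('scene')
a=cv2.resize(im[20:240,150:360,::-1],(560,580));b=cv2.resize(im2[160:260,260:340,::-1],(230,580),interpolation=cv2.INTER_CUBIC)
cv2.imwrite('pics/f.png',np.hstack([a,b]))
```

```text
[0.45650363 0.11441142 0.07633931] [-8.1868051  -3.69846572 17.98330071] 45.00414848327637
```

View pics/f.png

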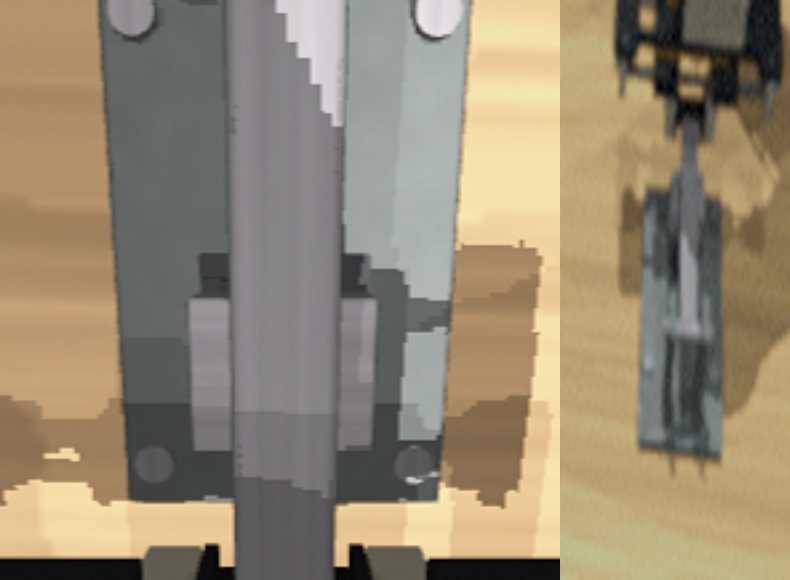

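The bar lies along the square stack (crop x 190–375, y 297–450) and is pressed down with 18 N. The knob height of about 95 mm means the bar is level, so I'm handing in.

```bash
python3 -c "
from station import *
print(job_done())"
```

```text
the job is handed in; nothing more can be done
None
```

I stacked two plates square on the bed and handed the job in with the bar about level on them and the knob pinched and pressed down at about 18 N; no verdict came back.

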